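# Tilt the flat file out of its slot in the jeweller's tool rack

## Robot

A 7-joint arm with a two-finger parallel gripper is mounted at the origin on the work surface. World frame = base frame: x ahead of the robot, y to its left, z up, the work surface at z = 0. Lengths are in m, angles in rad, forces in N, time in s.
With the tool pointing down it reaches from about 0.4 to 0.85 m from the base axis. Payload 10.4 kg.
Tool frame: the origin (TCP) lies at the centre of the arm's flange, where the gripper is bolted on; the fingertips stand 182 mm ahead of it and the grasp point (between the pads) lies 164 mm ahead of it (r.hold_point_z is the distance from the TCP to the grasp point, in m); z points along the fingers, y is the direction in which the jaws open and shut (so a half turn about z gives the same grasp; the last joint's range is limited). The gripper opens to 87 mm and grips with 3 to 60 N. Pads are 19 mm wide; open, the fingers measure 117 mm over their backs; the gripper's body (75 mm by 190 mm) begins 51 mm behind the grasp point.
Start: joints at [-1.364, 0.332, -0.065, 1.46, 0.022, 1.35, -0.088], TCP at [0.142, 0.609, 0.405] pointing down, gripper open.
Joint ranges: [-2.6, 2.6], [-0.5, 2.12], [-1.47, 1.34], [0.16, 2.42], [-1.27, 4.41], [0.06, 2.06], [-2.6, 2.6]. Speed limits (rad/s): [2.22, 2.22, 2.79, 2.79, 3.14, 3.14, 3.14].

## Interface

Orientations are given as a unit quaternion [x, y, z, w].
In Python, from bench import r, cams, job gives the robot as it stands.
- The arm moves only by the tool carry_out, never from a script. Its argument "rows" is a list of rows, each an object with "jaw": the finger opening in m, from 0 to 0.087; "delta_pos": the shift along the tool's x, y, z in m, a list of three; "yaw": the turn about the tool's z in degrees. A call has 1 to 10 rows; each row shifts and turns the commanded pose from where the row before left it, along the tool's axes as they then stand; what a row does not reach is not made up. A row lasts 1/10 s, in which the tool goes at most 50 mm and 8.59 degrees, less where a joint would pass 70% of its speed; a pose out of reach is approached as far as the arm can. A call is refused whole if a number of a shift passes 0.05 or a number of a turn 8.59, either way. A call with a gripper value outside its range is refused whole. The fingers move at their own pace and stop on an object; "grip_force" is the grip in N (left out, the last holds). Time passes only in rows, so rows that do not move let the fingers close. It gives the time, the measured TCP pose, the force and the opening at its end, in the units of the state.
- r.read_state(): the state, without advancing time (a new reading comes with each control period).
- cams.camera(name): name is "scene" or "top" or "wrist"; returns a dict with "img" (420x560x3 uint8, blue, green, red), "mtx" (3x3 intrinsics, pixels), "R" (3x3) and "t" (3): a world point X has camera coordinates R X + t. Camera axes: x right, y down, z forward; pixel columns grow to the right and rows downward; lengths in m; the calibration is good to about 2 mm. A picture is of the moment at which its call begins. There is no depth.
- job.close_job(): hands the job in, once; it reports no verdict.
Trained networks look in the newest picture that a camera, given by its name, has taken for a name from the list of things; names that differ only in an ending like _2 or _b are one class to them, and where a whole thing is asked for, a point or a joint stands for the part that bears it (a point fixed in the world has none). Each returns a list of dicts, best first, with "confidence" (0 to 1); they miss things now and then, are a little off and sometimes report something else, mostly with a low value. They report only what shows in the picture. A call takes as long as a camera call. They do not tell look-alikes from the thing itself.
- cams.boxes_of(camera, query): "rect" ([centre column, centre row, width, height] as shares, 0 to 1, of the picture: columns of its width, rows of its height, round what is visible of it).
- cams.outline_of(camera, query): "pixels" (420x560 bool, what is visible of it) and "rect" ([centre column, centre row, width, height] as shares, 0 to 1, of the picture: columns of its width, rows of its height, round what is visible of it).
The state is a dict: "time": time; "joint_positions": joint angles; "joint_vel": joint speeds; "joint_torque": joint torques, N m; "ee_pos": TCP position; "eef_rot": TCP orientation; "ft_force": force on the tool from outside, world axes, zero at the start; "torque": the same for the moment, N m; "width": finger opening in m.
Only numpy, scipy, OpenCV 4.12 (cv2) and the standard library are available. Lean on these libraries where they do the work, as an engineer would, in place of code of your own. Each camera call takes 0.05 s, during which the arm holds its last target.

## Task

Take the file with the long square-sided wooden handle out of the tool rack: tip its handle up over the retaining bar and draw the blade out through its slot, leaving the scraper and the steel bar where they are. Lay it down (do not drop it) on the black rubber pad, wholly on the pad and roughly lengthways.

Things in the scene. Friction and masses are not known exactly. Their poses are not given: they have to be found in the camera images.
- rack: Grey steel bin, fixed: floor 33, wall tops 80 mm above bench, 260 mm wide (y). Front wall, 6 mm thick, has three 24 mm slots from floor to open top at y = -80, 0, 80 mm. Origin: bench level, middle of front wall's outer face; +x into the bin, z up. Rear wall inside face x = 142 mm. One tool lies level in each slot (which one varies), blade on the floor, outer end hanging free.
- rack_bar (a point): Middle of the top edge of the aluminium retaining bar across the front of the rack, 58 mm above the bench, 126 mm out from the slotted wall; bar 8 mm thick, 22 mm high, on posts 125 mm either side. It blocks a level pull: with the blade tip left on the bin floor, raising the handle by 14 degrees clears it well.
- rack_cover (a point): Middle of the underside of the rack's cover strip, 18 mm above the bin floor, spanning 106 to 142 mm behind the slotted wall's outer face: it keeps the blade tips from being lifted straight up.
- file_handle (a point): Centre of the wanted file's straight, square-sided wooden handle (100 mm long, 22 wide, 28 high); a flat dark steel blade (140 long, 14 wide, 6 thick) continues its centre line. Axes: +x from handle to blade tip, z up. In the rack the handle's underside is 22 mm above the bench, the centre line 36 mm. About 0.11 kg, balance point some 80 mm towards the tip.
- file_middle (a point): Middle of the file's length, on its centre line, 70 mm from the handle centre towards the tip; same axes.
- file_tip (a point): Blade tip of the file, on its centre line, 190 mm from the handle centre; same axes.
- scraper_end (a point): Bystander in the rack: a scraper with a short, bulbous round wooden handle (50 mm long, 26 mm thick) and narrow steel blade. This point is the middle of its handle. To be left in place.
- flatbar_end (a point): Bystander in the rack: a plain flat steel bar 18 mm wide, 6 mm thick, no handle, sticking out 75 mm from its slot. This point is on its part outside. To be left in place.
- pad: Black rubber filing pad fixed on the bench, 300 mm long (its x), 130 mm wide (its y), 12 mm thick. Origin: centre of its underside, on the bench.
- file: The wanted file as a whole; origin on the underside of the blade, 60 mm from the handle centre towards the tip and 3 mm below the centre line; same axes.
There are look-alikes about, which are no part of the job. What is shaped like the file but blue or yellow is not meant.

How it is judged:
On the way, in this order (a step that is already met when the one before it is completed fails the run):
1. the file is tipped handle up (by more than 4 degrees) with its blade tip still inside the bin (angle between file's own x axis and vertical above 1.64 rad and x of file_tip in the frame of rack above 0 m), for 0.05 s.
2. the blade tip is out of the bin, in front of the slotted wall (x of file_tip in the frame of rack below 0 m), for 0.05 s.
At the end, for the whole second after the job is handed in: The file lies at rest and flat on the pad, released: its middle within 35 mm along and 54 mm across of the pad's centre and under 22 mm above its top, its length within 23 degrees of the pad's; the scraper and the flat bar are within 20 mm of where they were (x of file_middle in the frame of pad between -0.035 and 0.035 m and y of file_middle in the frame of pad between -0.054 and 0.054 m and z of file_middle in the frame of pad below 0.034 m and angle between the x axis of file and the x axis of pad, either way round below 0.4 rad and linear speed of file below 0.02 m/s and contact force between file and pad above 0.2 N and distance of each of scraper_end, flatbar_end from where it was at the start of the episode below 0.02 m); the robot touches nothing.
It fails at once if the file falls free (faster than 0.7 m/s, out of the fingers: a drop of more than about 25 mm) (contact force between file and the fingers below 0.1 N and linear speed of file above 0.7 m/s).
It fails at once if the scraper or the flat bar is dragged more than 30 mm (distance of any of scraper_end, flatbar_end from where it was at the start of the episode above 0.03 m).
It also fails if it takes over 42 s, if anything falls off the work surface, if the arm or the gripper's body presses on something with over 40 N, if the wrist force passes 120 N, or if a joint passes its speed limit or range.

## Working session

There is one attempt and no reset: what is moved stays moved. The work goes in short steps, Python scripts to look and compute and a tool call to move; the robot and the scene stay as the last step left them, time stands still between calls to the robot, and variables do not carry over. Pictures are saved under pics/ and viewed, and the job is handed in when it is done.

Besides the shell and the picture viewer there is one more tool, called after "Request:" as name(argument=value, ...) on one line, values as JSON. carry_out: Moves the arm, as the interface text tells. Its arguments: {"type":"object","properties":{"rows":{"type":"array"},"grip_force":{"type":"number"}},"required":["rows"]}

```bash
ls; mkdir -p pics
python3 - <<'E'
from bench import r,cams,job
import cv2
s=r.read_state(); print(s['time'],s['ee_pos'],s['eef_rot'],s['width'])
for c in ['scene','top','wrist']:
    d=cams.camera(c); cv2.imwrite(f'pics/{c}0.png',d['img']); print(c,d['mtx'].tolist() if hasattr(d['mtx'],'tolist') else d['mtx'],d['R'],d['t'])
E
```

```text
pics
0.0 [0.14234967 0.60845392 0.40395518] [ 1.14663029e-01  9.93404197e-01 -7.00494564e-04 -3.83000811e-05] 0.0867625043745287
scene [[442.89451595904353, 0.0, 272.98221245115406], [0.0, 442.89451595904353, 216.30005969282303], [0.0, 0.0, 1.0]] [[-0.87659305  0.48112384  0.01022114]
 [ 0.37257765  0.69196191 -0.61836447]
 [-0.30458253 -0.53824583 -0.78582499]] [ 0.39388671 -0.18974996  1.5114922 ]
top [[404.74575595002415, 0.0, 272.93104379677624], [0.0, 404.74575595002415, 209.36037272901223], [0.0, 0.0, 1.0]] [[-0.00137488 -0.99938741 -0.03497006]
 [-0.99803049  0.00356451 -0.06262927]
 [ 0.06271556  0.03481508 -0.99742402]] [0.0979115  0.49416856 0.93143281]
wrist [[365.2913918492171, 0.0, 283.7947390433382], [0.0, 365.2913918492171, 203.35135700701136], [0.0, 0.0, 1.0]] [[ 0.22762201  0.97374651 -0.0024383 ]
 [ 0.92979974 -0.2166039   0.29758226]
 [ 0.28924155 -0.0700034  -0.95469307]] [-0.62412939 -0.03685152  0.392285  ]
```

View pics/scene0.png

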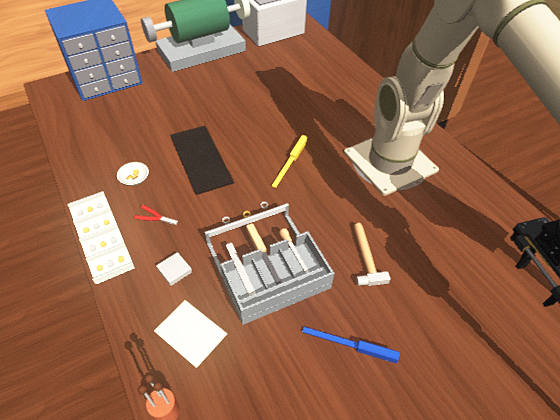

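View pics/top0.png

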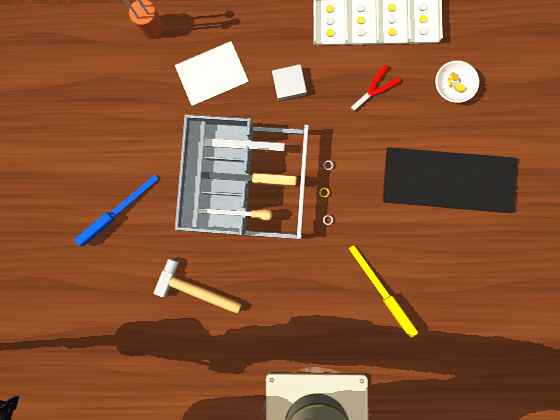

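View pics/wrist0.png

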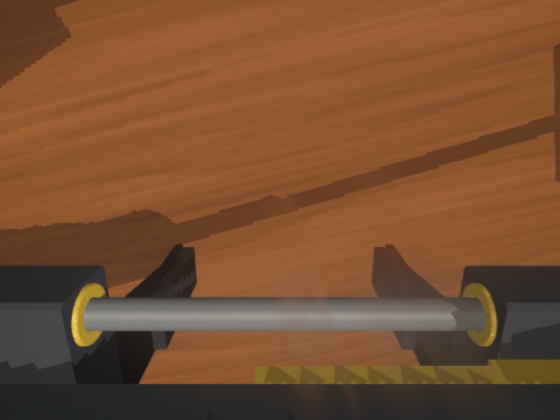

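The top view shows three tools in the rack. There is a white flat bar at (262,146), a square pale handle at (273,180) and a scraper with a small bulb at (262,214). Files shaped like the wanted one are blue at (115,210) and yellow at (385,290). The middle-slot tool fits the description, so I'll check it in a crop and measure.

```bash
cat > h.py <<'E'
import numpy as np, cv2
def ray(d,uv,z):
    R=np.array(d['R']);t=np.array(d['t']);K=np.array(d['mtx'])
    c=-R.T@t; uv=np.atleast_2d(uv).astype(float)
    v=(np.linalg.inv(K)@np.c_[uv,np.ones(len(uv))].T).T@R
    return c+v*((z-c[2])/v[:,2])[:,None]
def proj(d,X):
    p=np.atleast_2d(X)@np.array(d['R']).T+np.array(d['t']);p=p@np.array(d['mtx']).T
    return p[:,:2]/p[:,2:]
E
python3 - <<'E'
from bench import r,cams,job
from h import *
T=cams.camera('top');S=cams.camera('scene')
a=cv2.resize(T['img'][105:250,165:345],None,fx=4,fy=4,interpolation=cv2.INTER_CUBIC)
cv2.imwrite('pics/crop_top.png',a)
b=cv2.resize(S['img'][190:330,190:350],None,fx=4,fy=4,interpolation=cv2.INTER_CUBIC)
cv2.imwrite('pics/crop_scene.png',b)
for cam,d in (('top',T),('scene',S)):
  for q,z in [('file_handle',.05),('file',.036),('pad',.012),('rack',.08),('scraper_end',.036),('flatbar_end',.036)]:
    for o in cams.outline_of(cam,q)[:3]:
        m=o['pixels'].astype(np.uint8)
        if m.sum()<5: continue
        cs=max(cv2.findContours(m,0,2)[0],key=cv2.contourArea)
        rr=cv2.minAreaRect(cs); bx=cv2.boxPoints(rr)
        W=ray(d,bx,z)[:,:2]
        print(cam,q,round(o['confidence'],2),np.round(rr[0],1),np.round(rr[1],1),round(rr[2],1),'ctr',np.round(W.mean(0),4),'corners',np.round(W,3).tolist())
E
```

```text
top file_handle 0.85 [248.  177.2] [94.5 11.4] 4.1 ctr [0.566  0.1527] corners [[0.561, 0.261], [0.588, 0.26], [0.571, 0.044], [0.545, 0.046]]
top file_handle 0.85 [116.7 210.5] [ 12.5 104.8] 50.4 ctr [0.4912 0.4538] corners [[0.426, 0.556], [0.579, 0.371], [0.556, 0.352], [0.404, 0.536]]
top file_handle 0.71 [381.8 291. ] [109.   10.6] 54.8 ctr [ 0.3114 -0.1447] corners [[0.402, -0.068], [0.415, -0.087], [0.221, -0.222], [0.207, -0.202]]
top file 0.89 [381.6 291.6] [109.4  10.8] 54.0 ctr [ 0.308  -0.1474] corners [[0.399, -0.068], [0.413, -0.087], [0.217, -0.227], [0.203, -0.208]]
top file 0.59 [115.7 210.1] [ 12.  104.3] 48.8 ctr [0.4929 0.4623] corners [[0.424, 0.563], [0.583, 0.381], [0.562, 0.362], [0.403, 0.543]]
top file 0.57 [248.5 178.3] [93.2 10.3] 2.0 ctr [0.5654 0.1531] corners [[0.558, 0.261], [0.582, 0.261], [0.573, 0.045], [0.549, 0.046]]
top pad 0.84 [449.4 180. ] [131.6  55.4] 4.7 ctr [ 0.5622 -0.314 ] corners [[0.51, -0.157], [0.641, -0.17], [0.613, -0.472], [0.484, -0.457]]
top rack 0.87 [241.  176.3] [126.9 117.5] 4.4 ctr [0.565  0.1656] corners [[0.446, 0.314], [
[... 1211 characters left out ...]
200.8 159.1] [70.2 39.8] 65.8 ctr [ 0.5614 -0.3072] corners [[0.618, -0.461], [0.47, -0.482], [0.514, -0.147], [0.644, -0.138]]
scene rack 0.77 [269.9 259. ] [100.1 106.3] 67.8 ctr [0.5631 0.1899] corners [[0.694, 0.037], [0.38, 0.039], [0.456, 0.352], [0.722, 0.331]]
scene rack 0.39 [263.2 253.7] [66.6  9.9] 61.7 ctr [0.5773 0.1732] corners [[0.585, 0.072], [0.556, 0.069], [0.571, 0.275], [0.597, 0.276]]
scene scraper_end 0.58 [292.9 251.3] [48.8  7.6] 62.0 ctr [0.4874 0.1821] corners [[0.491, 0.106], [0.467, 0.104], [0.485, 0.259], [0.507, 0.26]]
scene flatbar_end 0.71 [239.8 268.9] [55.9  7.4] 65.3 ctr [0.6428 0.1622] corners [[0.646, 0.075], [0.625, 0.075], [0.641, 0.249], [0.66, 0.249]]
```

View pics/crop_top.png

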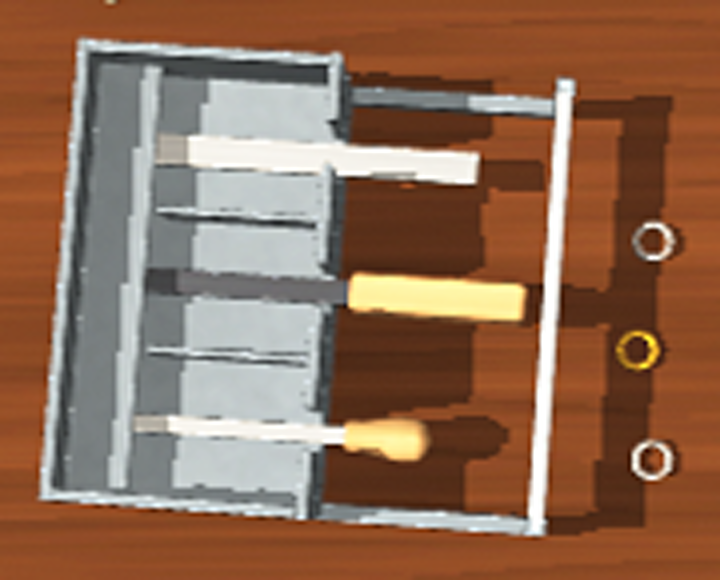

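View pics/crop_scene.png

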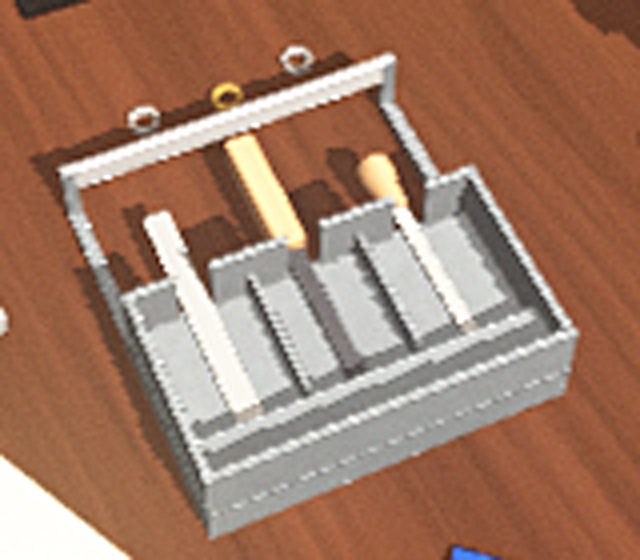

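The square wooden handle in the middle slot is the one. In the top crop it spans (348–525, 272–321), and it has straight sides and a dark blade. The scraper has a round bulb and the flat bar has no handle. Next I'll measure more finely.

```bash
cat >> h.py <<'E'
def pix(c,x0,y0,f=4): return (np.atleast_2d(c).astype(float)+.5)/f-.5+[x0,y0]
E
python3 - <<'E'
from bench import r,cams,job
from h import *
from scipy.spatial.transform import Rotation as Ro
T=cams.camera('top');S=cams.camera('scene')
# handle colour
for n,d,(x0,x1,y0,y1) in (('top',T,(248,300,170,188)),('scene',S,(240,270,218,255))):
    hsv=cv2.cvtColor(d['img'],cv2.COLOR_BGR2HSV); m=np.zeros(hsv.shape[:2],np.uint8)
    m[y0:y1,x0:x1]=((hsv[...,2]>150)&(hsv[...,1]>60)&(hsv[...,1]<190))[y0:y1,x0:x1]
    cs=max(cv2.findContours(m,0,2)[0],key=cv2.contourArea);rr=cv2.minAreaRect(cs)
    print(n,rr,ray(d,cv2.boxPoints(rr),.05)[:,:2].round(4).tolist())
    print('ctr',ray(d,[rr[0]],.05)[0])
# bar ends top edge, wall corners
b=ray(T,pix([[566,85],[537,530]],165,105),.058);print('bar',b,b.mean(0))
w=ray(T,pix([[335,58],[310,515]],165,105),.08);print('frontwall',w,w.mean(0))
v=b[0]-b[1];print('rack y?',np.degrees(np.arctan2(v[1],v[0])))
s=r.read_state();M=Ro.from_quat(s['eef_rot']).as_matrix();print('tool axes cols',M.round(4))
# pad
m=(T['img'].max(2)<45).astype(np.uint8);m[:, :370]=0;m[240:]=0
cs=max(cv2.findContours(m,0,2)[0],key=cv2.contourArea);rr=cv2.minAreaRect(cs)
P=ray(T,cv2.boxPoints(rr),.012);print('pad',rr,P[:,:2].round(4).tolist(),P.mean(0))
E
```

```text
top ((273.9028015136719, 178.7349090576172), (44.08877944946289, 10.077435493469238), 2.4895529747009277) [[0.5531, 0.1439], [0.5762, 0.1429], [0.5711, 0.0427], [0.5481, 0.0438]]
ctr [0.56209366 0.09323832 0.05      ]
scene ((256.300048828125, 237.6000213623047), (32.64659118652344, 8.049844741821289), 63.43495178222656) [[0.5672, 0.0488], [0.543, 0.047], [0.5539, 0.1563], [0.5768, 0.1574]]
ctr [0.56038792 0.10374559 0.05      ]
bar [[0.68109091 0.01975526 0.058     ]
 [0.42965223 0.03750848 0.058     ]] [0.55537157 0.02863187 0.058     ]
frontwall [[0.69174598 0.14886972 0.08      ]
 [0.43810362 0.16195117 0.08      ]] [0.5649248  0.15541045 0.08      ]
rack y? -4.038755388387757
tool axes cols [[-9.737e-01  2.277e-01  0.000e+00]
 [ 2.277e-01  9.737e-01  1.000e-04]
 [ 0.000e+00  1.000e-04 -1.000e+00]]
pad ((449.9725341796875, 179.81338500976562), (130.84841918945312, 54.16044235229492), 5.013113975524902) [[0.5132, -0.1593], [0.6407, -0.1726], [0.6111, -0.4725], [0.4855, -0.4569]] [ 0.56263155 -0.31533315  0.012     ]
```

Request:
carry_out(rows=[{"jaw":0.055,"delta_pos":[0,0,0],"yaw":8.0},{"jaw":0.055,"delta_pos":[0,0,0],"yaw":8.0},{"jaw":0.055,"delta_pos":[0,0,0],"yaw":8.0},{"jaw":0.055,"delta_pos":[0,0,0],"yaw":8.0},{"jaw":0.055,"delta_pos":[0,0,0],"yaw":8.0},{"jaw":0.055,"delta_pos":[0,0,0],"yaw":8.0},{"jaw":0.055,"delta_pos":[0,0,0],"yaw":8.0},{"jaw":0.055,"delta_pos":[0,0,0],"yaw":8.0},{"jaw":0.055,"delta_pos":[0,0,0],"yaw":8.0},{"jaw":0.055,"delta_pos":[0,0,0],"yaw":8.0}], grip_force=4)

```text
time: 1.95
ee_pos: [0.1423, 0.6086, 0.4048]
eef_rot: [0.728, 0.685, 0.0, -0.0]
ft_force: [-0.1, 0.3, -0.3]
width: 0.0551
```

```bash
cat > st.py <<'E'
from bench import r
import numpy as np,sys
from scipy.spatial.transform import Rotation as Ro
s=r.read_state();M=Ro.from_quat(s['eef_rot']).as_matrix()
print('t',s['time'],'p',s['ee_pos'].round(4) if hasattr(s['ee_pos'],'round') else s['ee_pos'],'xang',np.degrees(np.arctan2(M[1,0],M[0,0])),'yang',np.degrees(np.arctan2(M[1,1],M[0,1])),'zax',M[:,2].round(4),'F',np.round(s['ft_force'],2),'w',s['width'],'q',np.round(s['joint_positions'],2))
if len(sys.argv)>1:
    g=np.array([float(a) for a in sys.argv[1:4]]);print('delta tool',(M.T@(g-np.array(s['ee_pos']))).round(4))
E
python3 st.py .562 .094 .32
```

```text
t 1.95 p [0.1423 0.6086 0.4048] xang 86.50639125458451 yang -3.4936086532637085 zax [-0.e+00  1.e-04 -1.e+00] F [-0.07  0.27 -0.35] w 0.055120604899808655 q [-1.51  0.33  0.12  1.47 -0.04  1.35 -1.45]
delta tool [-0.4881  0.4502  0.0847]
```

Request:
carry_out(rows=[{"jaw":0.055,"delta_pos":[-0.03,0.028,0],"yaw":0},{"jaw":0.055,"delta_pos":[-0.03,0.028,0],"yaw":0},{"jaw":0.055,"delta_pos":[-0.03,0.028,0],"yaw":0},{"jaw":0.055,"delta_pos":[-0.03,0.028,0],"yaw":0},{"jaw":0.055,"delta_pos":[-0.03,0.028,0],"yaw":0},{"jaw":0.055,"delta_pos":[-0.03,0.028,0],"yaw":0},{"jaw":0.055,"delta_pos":[-0.03,0.028,0],"yaw":0},{"jaw":0.055,"delta_pos":[-0.03,0.028,0],"yaw":0},{"jaw":0.055,"delta_pos":[-0.03,0.028,0],"yaw":0},{"jaw":0.055,"delta_pos":[-0.03,0.028,0],"yaw":0}])

```text
time: 2.95
ee_pos: [0.4062, 0.2921, 0.405]
eef_rot: [0.726, 0.687, 0.0, -0.0]
ft_force: [-0.4, -0.3, 0.0]
width: 0.0548
```

```bash
python3 st.py .562 .094 .30
```

```text
t 2.95 p [0.4062 0.2921 0.405 ] xang 86.83836727186569 yang -3.161645732532953 zax [ 3.e-04  8.e-04 -1.e+00] F [-0.37 -0.28  0.  ] w 0.05476643349337277 q [-1.1   0.04  0.4   1.8  -0.02  1.3  -0.75]
delta tool [-0.1892  0.1665  0.1049]
```

Request:
carry_out(rows=[{"jaw":0.055,"delta_pos":[-0.027,0.024,0.01],"yaw":0},{"jaw":0.055,"delta_pos":[-0.027,0.024,0.01],"yaw":0},{"jaw":0.055,"delta_pos":[-0.027,0.024,0.01],"yaw":0},{"jaw":0.055,"delta_pos":[-0.027,0.024,0.01],"yaw":0},{"jaw":0.055,"delta_pos":[-0.027,0.024,0.01],"yaw":0},{"jaw":0.055,"delta_pos":[-0.027,0.024,0.01],"yaw":0},{"jaw":0.055,"delta_pos":[-0.027,0.024,0.01],"yaw":0},{"jaw":0.055,"delta_pos":[0,0,0.01],"yaw":0},{"jaw":0.055,"delta_pos":[0,0,0],"yaw":0}])

```text
time: 3.85
ee_pos: [0.5625, 0.0949, 0.3234]
eef_rot: [0.727, 0.687, -0.001, -0.0]
ft_force: [-0.8, 1.8, 0.5]
width: 0.0548
```

```bash
python3 st.py .562 .094 .206
python3 - <<'E'
from bench import cams
from h import *
for n in ('wrist','scene'):
    d=cams.camera(n);cv2.imwrite(f'pics/{n}1.png',d['img'])
    print(n, proj(d,[[.562,.094,.05],[.565,.144,.05],[.559,.044,.05]]).round(1).tolist())
E
```

```text
t 3.85 p [0.5625 0.0949 0.3234] xang 86.73747627770602 yang -3.262658629329802 zax [-0.0021 -0.001  -1.    ] F [-0.77  1.82  0.5 ] w 0.05477998414368749 q [-0.75  0.3   0.6   1.74 -0.18  1.16 -0.15]
delta tool [-0.0008 -0.0002  0.1174]
wrist [[283.4, 208.1], [283.6, 138.9], [283.2, 269.8]]
scene [[254.2, 235.3], [261.5, 248.7], [247.2, 222.6]]
```

View pics/wrist1.png

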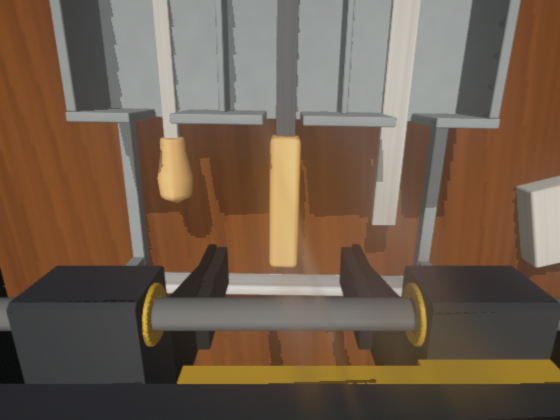

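View pics/scene1.png

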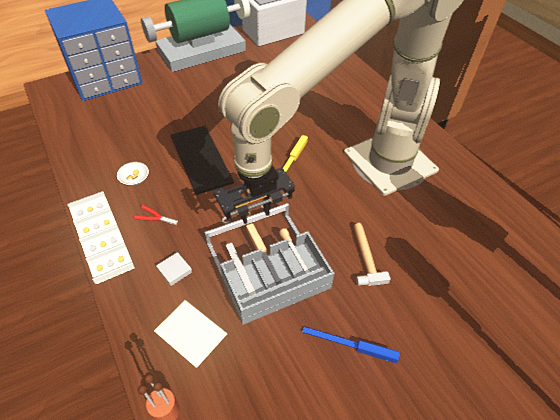

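Request:
carry_out(rows=[{"jaw":0.055,"delta_pos":[0.002,0.001,0.02],"yaw":0.7},{"jaw":0.055,"delta_pos":[0,0,0.02],"yaw":0},{"jaw":0.055,"delta_pos":[0,0,0.02],"yaw":0},{"jaw":0.055,"delta_pos":[0,0,0.02],"yaw":0},{"jaw":0.055,"delta_pos":[0,0,0.012],"yaw":0},{"jaw":0.055,"delta_pos":[0,0,0],"yaw":0},{"jaw":0.055,"delta_pos":[0,0,0],"yaw":0}])

```text
time: 4.65
ee_pos: [0.5639, 0.0981, 0.2336]
eef_rot: [0.73, 0.683, 0.0, 0.0]
ft_force: [0.1, -0.1, 0.4]
width: 0.055
```

```bash
python3 st.py .563 .096 .206
python3 - <<'E'
from bench import cams
from h import *
d=cams.camera('wrist');cv2.imwrite(f'pics/wrist2.png',d['img'])
E
```

```text
t 4.65 p [0.5639 0.0981 0.2336] xang 86.17515476983685 yang -3.8248692008550855 zax [ 7.e-04  5.e-04 -1.e+00] F [ 0.15 -0.06  0.38] w 0.0549838041668596 q [-0.71  0.42  0.56  1.81 -0.26  0.99 -0.11]
delta tool [-0.0021 -0.0008  0.0276]
```

View pics/wrist2.png

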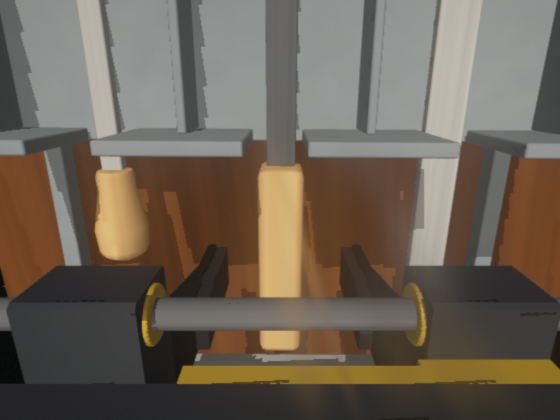

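The handle is centred between the fingers: its middle is at column 281 and the finger middle at about 284. I'll go down and close gently.

Request:
carry_out(rows=[{"jaw":0.055,"delta_pos":[-0.001,0,0.014],"yaw":0},{"jaw":0.055,"delta_pos":[0,0,0.013],"yaw":0},{"jaw":0.055,"delta_pos":[0,0,0],"yaw":0},{"jaw":0.035,"delta_pos":[0,0,0],"yaw":0},{"jaw":0.015,"delta_pos":[0,0,0],"yaw":0},{"jaw":0.015,"delta_pos":[0,0,0],"yaw":0},{"jaw":0.015,"delta_pos":[0,0,0],"yaw":0},{"jaw":0.015,"delta_pos":[0,0,0],"yaw":0}], grip_force=4)

```text
time: 5.5
ee_pos: [0.5638, 0.0966, 0.2059]
eef_rot: [0.731, 0.683, 0.0, 0.0]
ft_force: [-0.0, -0.8, -0.0]
width: 0.0234
```

```bash
python3 st.py
python3 - <<'E'
from bench import cams
from h import *
d=cams.camera('wrist');cv2.imwrite(f'pics/wrist3.png',d['img'])
E
```

```text
t 5.5 p [0.5638 0.0966 0.2059] xang 86.13576560079304 yang -3.8642378412502554 zax [ 3.e-04  2.e-04 -1.e+00] F [-0.03 -0.78 -0.01] w 0.02337214267749435 q [-0.7   0.45  0.55  1.83 -0.29  0.93 -0.09]
```

View pics/wrist3.png

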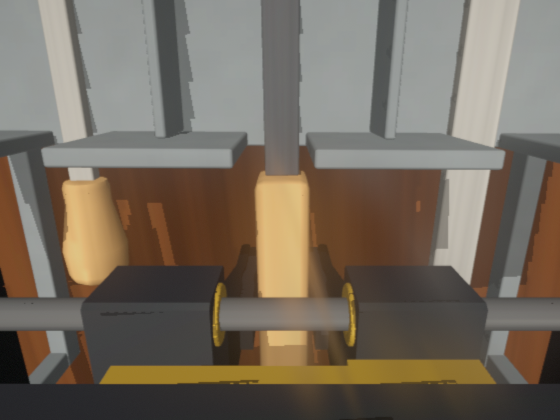

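Request:
carry_out(rows=[{"jaw":0.01,"delta_pos":[0,0,0],"yaw":0},{"jaw":0.01,"delta_pos":[0,0,-0.004],"yaw":0},{"jaw":0.01,"delta_pos":[0,0,-0.006],"yaw":0},{"jaw":0.01,"delta_pos":[0,0,-0.006],"yaw":0},{"jaw":0.01,"delta_pos":[0,0,-0.006],"yaw":0},{"jaw":0.01,"delta_pos":[0,0,-0.006],"yaw":0},{"jaw":0.01,"delta_pos":[0,0,0],"yaw":0}])

```text
time: 6.25
ee_pos: [0.564, 0.0965, 0.2348]
eef_rot: [0.731, 0.683, 0.001, 0.0]
ft_force: [-0.3, -0.6, 0.1]
width: 0.0216
```

```bash
python3 st.py
python3 - <<'E'
from bench import cams
from h import *
d=cams.camera('wrist');cv2.imwrite(f'pics/wrist4.png',d['img'])
d=cams.camera('scene');cv2.imwrite(f'pics/scene4.png',cv2.resize(d['img'][190:330,190:350],None,fx=4,fy=4,interpolation=cv2.INTER_CUBIC))
E
```

```text
t 6.25 p [0.564  0.0965 0.2348] xang 86.13229195872617 yang -3.867766166836786 zax [ 1.5e-03  6.0e-04 -1.0e+00] F [-0.33 -0.63  0.13] w 0.021614987325443546 q [-0.71  0.41  0.56  1.81 -0.26  0.99 -0.11]
```

View pics/wrist4.png

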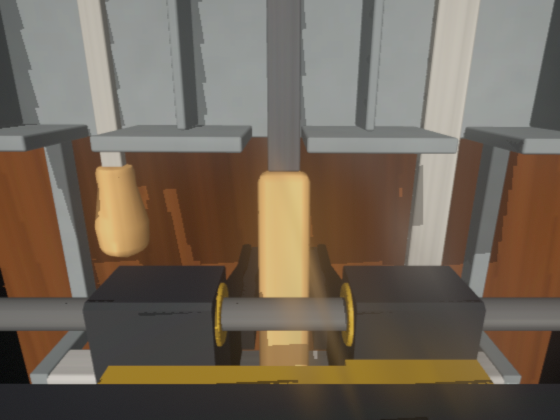

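View pics/scene4.png

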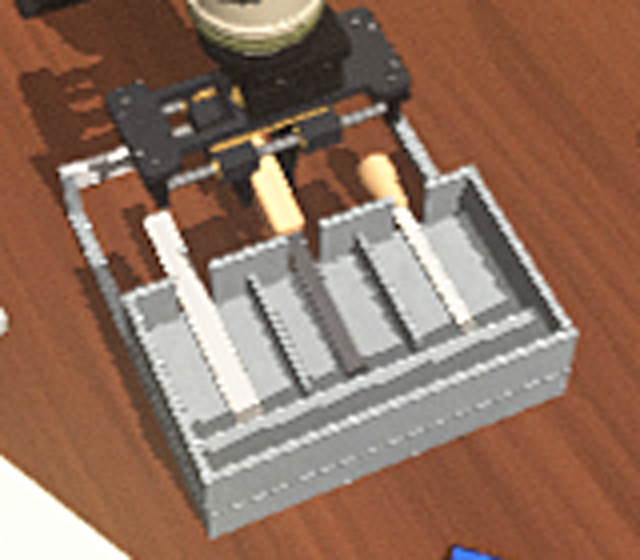

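Request:
carry_out(rows=[{"jaw":0.01,"delta_pos":[0,0,-0.005],"yaw":0},{"jaw":0.01,"delta_pos":[0,0,-0.006],"yaw":0},{"jaw":0.01,"delta_pos":[0,0,-0.006],"yaw":0},{"jaw":0.01,"delta_pos":[0,0,-0.005],"yaw":0},{"jaw":0.01,"delta_pos":[0,0,0],"yaw":0},{"jaw":0.01,"delta_pos":[0,0,0],"yaw":0}])

```text
time: 6.95
ee_pos: [0.5637, 0.0964, 0.2559]
eef_rot: [0.731, 0.683, 0.0, 0.0]
ft_force: [-0.5, -1.2, -0.4]
width: 0.0218
```

```bash
python3 st.py
python3 - <<'E'
from bench import cams
from h import *
d=cams.camera('wrist');cv2.imwrite(f'pics/wrist5.png',d['img'])
d=cams.camera('scene');cv2.imwrite(f'pics/scene5.png',cv2.resize(d['img'][190:330,190:350],None,fx=4,fy=4,interpolation=cv2.INTER_CUBIC))
E
```

```text
t 6.95 p [0.5637 0.0964 0.2559] xang 86.1245012159781 yang -3.8755029697136667 zax [ 4.e-04  2.e-04 -1.e+00] F [-0.54 -1.24 -0.39] w 0.021781330520040998 q [-0.72  0.38  0.57  1.8  -0.24  1.03 -0.13]
```

View pics/wrist5.png

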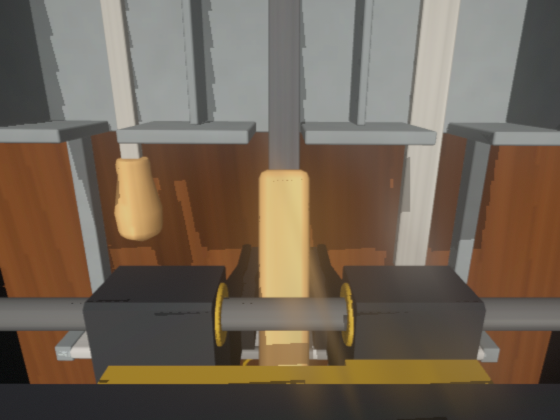

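View pics/scene5.png

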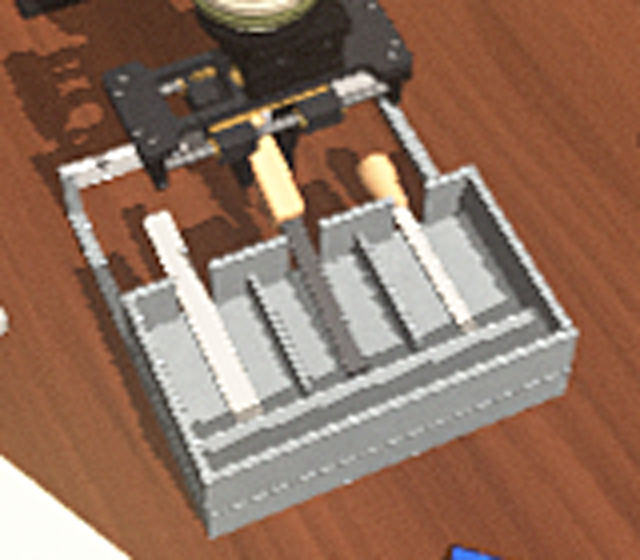

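The handle is up about 50 mm with the blade still running under the cover strip, so the tilt is roughly 12–15°. I'll firm the grip and draw back.

Request:
carry_out(rows=[{"jaw":0.01,"delta_pos":[0,0,0],"yaw":0},{"jaw":0.01,"delta_pos":[0,0,0],"yaw":0},{"jaw":0.01,"delta_pos":[-0.006,0,0],"yaw":0},{"jaw":0.01,"delta_pos":[-0.008,0,0],"yaw":0},{"jaw":0.01,"delta_pos":[-0.008,0,0],"yaw":0},{"jaw":0.01,"delta_pos":[-0.008,0,0],"yaw":0},{"jaw":0.01,"delta_pos":[-0.008,0,0],"yaw":0},{"jaw":0.01,"delta_pos":[-0.006,0,0],"yaw":0},{"jaw":0.01,"delta_pos":[0,0,0],"yaw":0}], grip_force=40)

```text
time: 7.95
ee_pos: [0.5607, 0.0513, 0.2558]
eef_rot: [0.731, 0.682, -0.0, 0.0]
ft_force: [0.3, -1.6, -0.0]
width: 0.0214
```

```bash
python3 st.py
python3 - <<'E'
from bench import cams
from h import *
d=cams.camera('wrist');cv2.imwrite(f'pics/wrist6.png',d['img'])
d=cams.camera('scene');cv2.imwrite(f'pics/scene6.png',cv2.resize(d['img'][190:330,190:350],None,fx=4,fy=4,interpolation=cv2.INTER_CUBIC))
E
```

```text
t 7.95 p [0.5607 0.0513 0.2558] xang 86.04145668675686 yang -3.9585431141215097 zax [-0.e+00 -4.e-04 -1.e+00] F [ 0.3  -1.63 -0.01] w 0.02144721887621893 q [-0.67  0.37  0.59  1.82 -0.24  1.02 -0.05]
```

View pics/wrist6.png

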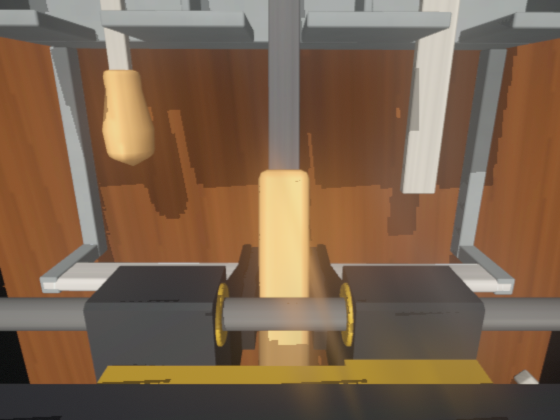

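View pics/scene6.png

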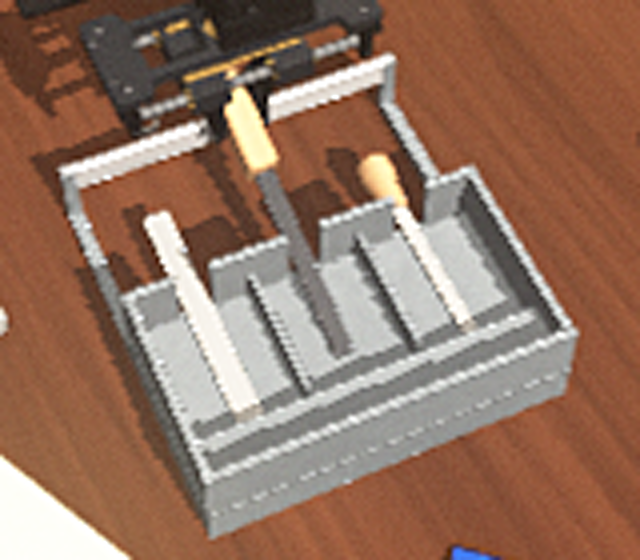

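The blade tip at crop (343,352) is now clear of the cover strip, and the handle is on its way over the bar. Next I'll raise it and draw it out.

Request:
carry_out(rows=[{"jaw":0.01,"delta_pos":[0,0,-0.01],"yaw":0},{"jaw":0.01,"delta_pos":[0,0,-0.015],"yaw":0},{"jaw":0.01,"delta_pos":[0,0,-0.015],"yaw":0},{"jaw":0.01,"delta_pos":[0,0,-0.015],"yaw":0},{"jaw":0.01,"delta_pos":[-0.01,0,-0.01],"yaw":0},{"jaw":0.01,"delta_pos":[-0.02,0,0],"yaw":0},{"jaw":0.01,"delta_pos":[-0.02,0,0],"yaw":0},{"jaw":0.01,"delta_pos":[-0.02,0,0],"yaw":0},{"jaw":0.01,"delta_pos":[-0.02,0,0],"yaw":0},{"jaw":0.01,"delta_pos":[-0.02,0,0],"yaw":0}])

```text
time: 9.05
ee_pos: [0.553, -0.0588, 0.3214]
eef_rot: [0.731, 0.683, 0.0, 0.0]
ft_force: [-0.6, -0.6, -1.3]
width: 0.0218
```

```bash
python3 st.py
python3 - <<'E'
from bench import cams
from h import *
d=cams.camera('scene');cv2.imwrite(f'pics/scene7.png',d['img'])
E
```

```text
t 9.05 p [ 0.553  -0.0588  0.3214] xang 86.1044165896697 yang -3.895587110961709 zax [ 4.e-04  1.e-04 -1.e+00] F [-0.58 -0.58 -1.33] w 0.021794217470692285 q [-0.55  0.28  0.67  1.78 -0.19  1.14  0.12]
```

View pics/scene7.png

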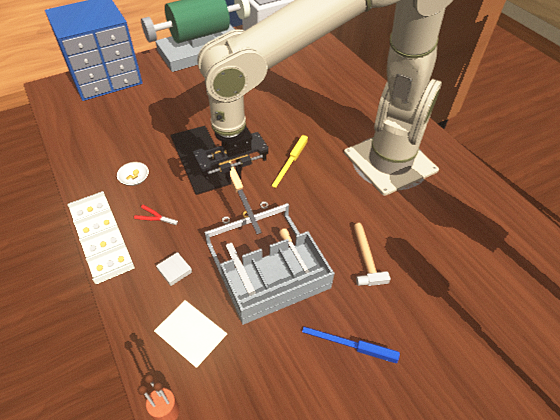

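Request:
carry_out(rows=[{"jaw":0.01,"delta_pos":[-0.02,0.002,0],"yaw":0},{"jaw":0.01,"delta_pos":[-0.035,0.003,0],"yaw":0},{"jaw":0.01,"delta_pos":[-0.04,0.003,0],"yaw":0},{"jaw":0.01,"delta_pos":[-0.04,0.003,0],"yaw":0},{"jaw":0.01,"delta_pos":[-0.04,0.003,0],"yaw":0},{"jaw":0.01,"delta_pos":[-0.04,0.003,0],"yaw":0},{"jaw":0.01,"delta_pos":[-0.04,0.003,0],"yaw":0.5},{"jaw":0.01,"delta_pos":[-0.04,0.003,0],"yaw":0.5},{"jaw":0.01,"delta_pos":[-0.03,0.002,0],"yaw":0.5},{"jaw":0.01,"delta_pos":[0,0,0],"yaw":0}])

```text
time: 10.1
ee_pos: [0.5528, -0.3884, 0.3213]
eef_rot: [0.742, 0.671, -0.002, 0.001]
ft_force: [-1.8, -0.7, -0.6]
width: 0.0215
```

```bash
python3 st.py .556 -.385 .25
python3 - <<'E'
from bench import cams
from h import *
d=cams.camera('scene');cv2.imwrite(f'pics/scene8.png',cv2.resize(d['img'][80:240,140:340],None,fx=4,fy=4))
d=cams.camera('wrist');cv2.imwrite(f'pics/wrist8.png',d['img'])
E
```

```text
t 10.1 p [ 0.5528 -0.3884  0.3213] xang 84.25161577305212 yang -5.748567031439275 zax [-0.0013 -0.0034 -1.    ] F [-1.84 -0.69 -0.58] w 0.021466862314415823 q [ 0.04  0.58  0.73  1.45 -0.39  1.26  0.71]
delta tool [0.004  0.0029 0.0713]
```

View pics/scene8.png

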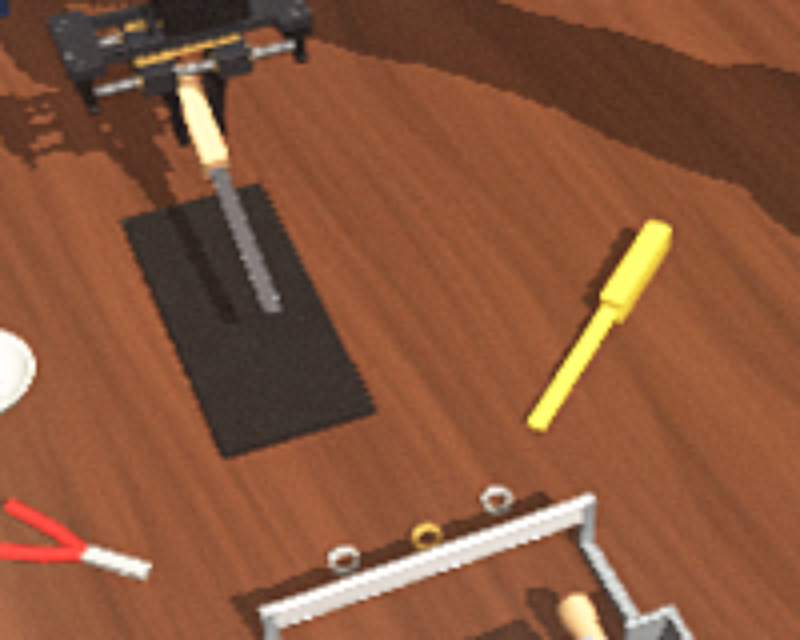

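View pics/wrist8.png

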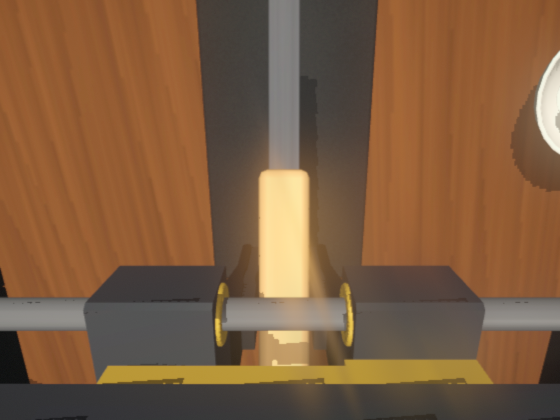

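```bash
python3 - <<'E'
from bench import cams,r
from h import *
S=cams.camera('scene');p=np.array(r.read_state()['ee_pos'])
a=np.radians(84.3)
for t in (8,10,12,14,16,18,20):
    q=np.radians(t)
    for off in (-.01,0):
      tip=p+[0,0,-.164-.006]+ (.19+off)*np.array([np.cos(a)*np.cos(q),np.sin(a)*np.cos(q),-np.sin(q)])
      print(t,off,proj(S,[tip]).round(1).tolist(),tip.round(3))
cv2.imwrite('pics/s9.png',cv2.resize(S['img'][90:170,165:245],None,fx=7,fy=7,interpolation=cv2.INTER_NEAREST))
E
python3 st.py .556 -.385 .25
```

```text
8 -0.01 [[205.3, 151.9]] [ 0.573 -0.205  0.126]
8 0 [[206.3, 154.3]] [ 0.574 -0.196  0.124]
10 -0.01 [[205.4, 153.2]] [ 0.573 -0.206  0.12 ]
10 0 [[206.5, 155.7]] [ 0.574 -0.197  0.118]
12 -0.01 [[205.5, 154.4]] [ 0.573 -0.208  0.113]
12 0 [[206.6, 156.9]] [ 0.574 -0.198  0.111]
14 -0.01 [[205.6, 155.5]] [ 0.573 -0.209  0.107]
14 0 [[206.6, 158.1]] [ 0.574 -0.199  0.105]
16 -0.01 [[205.7, 156.6]] [ 0.573 -0.211  0.101]
16 0 [[206.7, 159.3]] [ 0.574 -0.201  0.099]
18 -0.01 [[205.7, 157.6]] [ 0.572 -0.212  0.095]
18 0 [[206.7, 160.3]] [ 0.573 -0.203  0.092]
20 -0.01 [[205.7, 158.6]] [ 0.572 -0.215  0.089]
20 0 [[206.7, 161.3]] [ 0.573 -0.205  0.086]
t 10.25 p [ 0.5555 -0.3828  0.3209] xang 84.64481656571509 yang -5.355183192979821 zax [ 0.e+00  6.e-04 -1.e+00] F [ 0.09  1.05 -0.84] w 0.021719625383607544 q [ 0.04  0.58  0.72  1.45 -0.39  1.26  0.71]
delta tool [-0.0021  0.0007  0.0709]
```

View pics/s9.png

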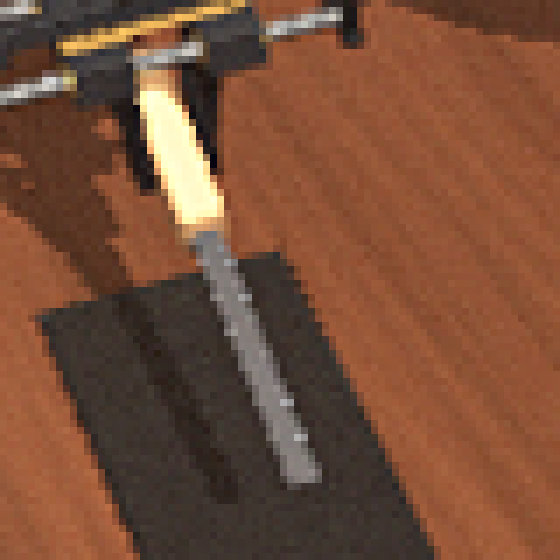

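Request:
carry_out(rows=[{"jaw":0.01,"delta_pos":[-0.002,0.001,0.01],"yaw":0},{"jaw":0.01,"delta_pos":[0,0,0.015],"yaw":0},{"jaw":0.01,"delta_pos":[0,0,0.015],"yaw":0},{"jaw":0.01,"delta_pos":[0,0,0.015],"yaw":0},{"jaw":0.01,"delta_pos":[0,0,0.015],"yaw":0},{"jaw":0.01,"delta_pos":[0,0,0.01],"yaw":0},{"jaw":0.01,"delta_pos":[0,0,0.006],"yaw":0},{"jaw":0.01,"delta_pos":[0,0,0.004],"yaw":0},{"jaw":0.01,"delta_pos":[0,0,0],"yaw":0},{"jaw":0.01,"delta_pos":[0,0,0],"yaw":0}])

```text
time: 11.25
ee_pos: [0.5563, -0.3854, 0.2313]
eef_rot: [0.739, 0.673, 0.0, 0.0]
ft_force: [-0.2, -0.8, 1.0]
width: 0.0214
```

```bash
python3 st.py .556 -.385 .20
python3 - <<'E'
from bench import cams
from h import *
d=cams.camera('scene');cv2.imwrite(f'pics/scene10.png',cv2.resize(d['img'][80:220,140:300],None,fx=5,fy=5)[:600])
E
```

```text
t 11.25 p [ 0.5563 -0.3854  0.2313] xang 84.62723463989354 yang -5.372750500906098 zax [ 7.e-04 -4.e-04 -1.e+00] F [-0.24 -0.84  0.96] w 0.021398181047452447 q [ 0.07  0.67  0.68  1.52 -0.45  1.11  0.75]
delta tool [ 0.0004 -0.0004  0.0313]
```

View pics/scene10.png

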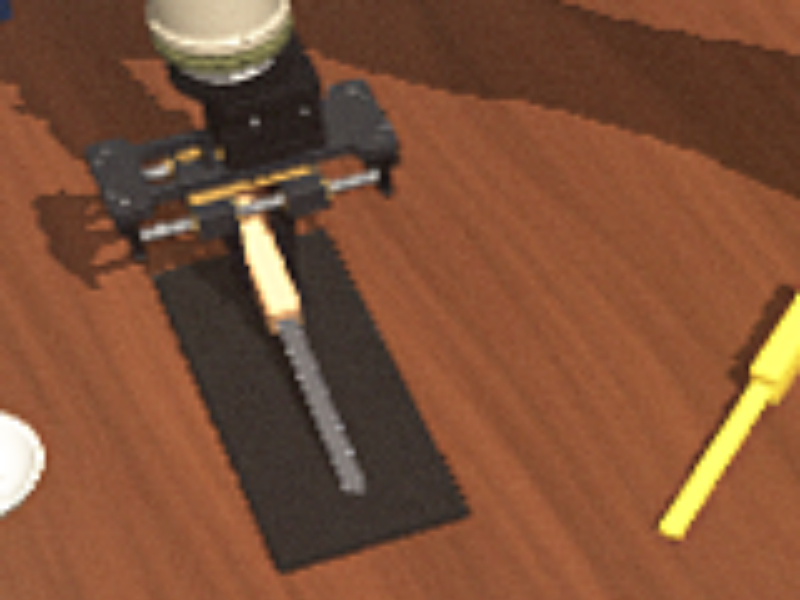

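Run:
```python
from bench import cams
from h import *
d=cams.camera('scene')
print(ray(d,pix([[355,487]],140,80,5),.016))
print(ray(d,pix([[158,278],[332,236],[468,515],[283,570]],140,80,5),.012), ray(d,pix([[158,278],[332,236],[468,515],[283,570]],140,80,5),.012).mean(0))
```

```text
[[ 0.5691786 -0.2018659  0.016    ]]
[[ 0.60865444 -0.45618724  0.012     ]
 [ 0.48270524 -0.4398214   0.012     ]
 [ 0.5140036  -0.14856397  0.012     ]
 [ 0.63683344 -0.16127112  0.012     ]] [ 0.56054918 -0.30146093  0.012     ]
```

Request:
carry_out(rows=[{"jaw":0.01,"delta_pos":[0.005,0,0],"yaw":0},{"jaw":0.01,"delta_pos":[0.005,0,0.002],"yaw":0},{"jaw":0.01,"delta_pos":[0,0,0.005],"yaw":0},{"jaw":0.01,"delta_pos":[0,0,0.005],"yaw":0},{"jaw":0.01,"delta_pos":[0,0,0.005],"yaw":0},{"jaw":0.01,"delta_pos":[0,0,0.005],"yaw":0},{"jaw":0.01,"delta_pos":[0,0,0.004],"yaw":0},{"jaw":0.01,"delta_pos":[0,0,0.002],"yaw":0},{"jaw":0.01,"delta_pos":[0,0,0],"yaw":0},{"jaw":0.01,"delta_pos":[0,0,0],"yaw":0}], grip_force=5)

```text
time: 12.35
ee_pos: [0.5572, -0.3752, 0.2027]
eef_rot: [0.739, 0.673, 0.0, -0.0]
ft_force: [-0.9, -0.8, -1.2]
width: 0.0219
```

```bash
python3 st.py
python3 - <<'E'
from bench import cams
from h import *
d=cams.camera('scene');cv2.imwrite(f'pics/scene11.png',cv2.resize(d['img'][80:200,140:300],None,fx=5,fy=5))
d=cams.camera('wrist');cv2.imwrite(f'pics/wrist11.png',d['img'])
E
```

```text
t 12.35 p [ 0.5572 -0.3752  0.2027] xang 84.63615935867821 yang -5.363838918326258 zax [-2.e-04  2.e-04 -1.e+00] F [-0.91 -0.77 -1.19] w 0.02187268309693954 q [ 0.06  0.69  0.66  1.55 -0.47  1.06  0.75]
```

View pics/scene11.png

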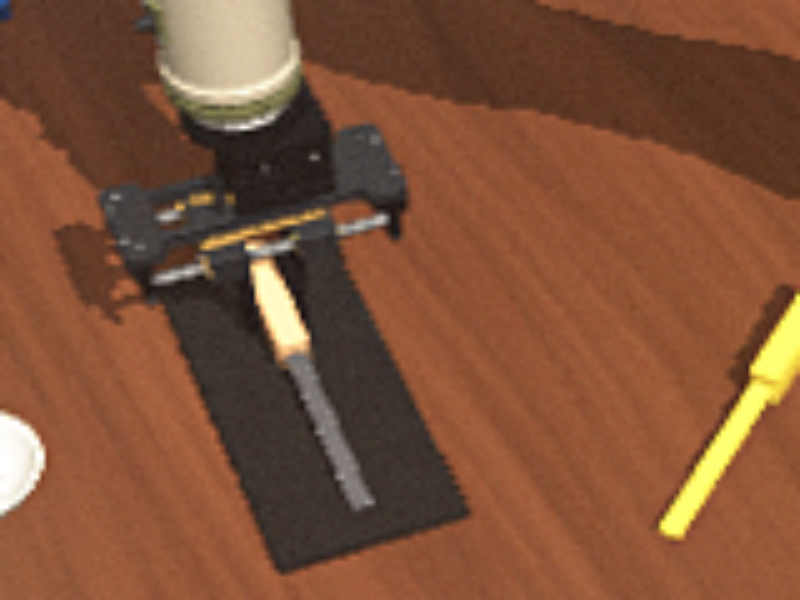

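View pics/wrist11.png

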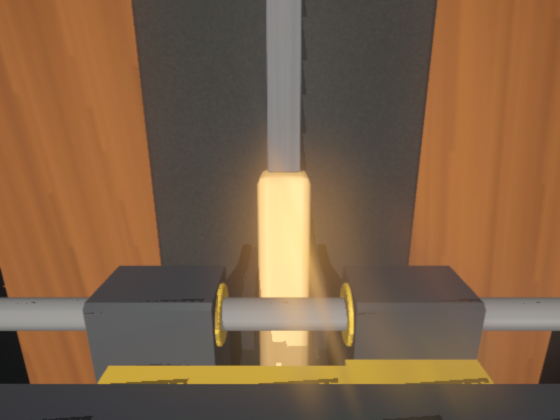

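Request:
carry_out(rows=[{"jaw":0.01,"delta_pos":[0,0,0.002],"yaw":0},{"jaw":0.01,"delta_pos":[0,0,0.001],"yaw":0},{"jaw":0.01,"delta_pos":[0,0,0.001],"yaw":0},{"jaw":0.01,"delta_pos":[0,0,0],"yaw":0},{"jaw":0.01,"delta_pos":[0,0,0],"yaw":0}], grip_force=3)

```text
time: 12.95
ee_pos: [0.5572, -0.3754, 0.1989]
eef_rot: [0.74, 0.673, -0.0, 0.0]
ft_force: [0.0, -1.7, 2.0]
width: 0.022
```

```bash
python3 st.py
```

```text
t 12.95 p [ 0.5572 -0.3754  0.1989] xang 84.62101788118095 yang -5.378972886256351 zax [ 3.e-04 -4.e-04 -1.e+00] F [ 0.02 -1.72  1.98] w 0.02196643941648813 q [ 0.06  0.7   0.66  1.55 -0.47  1.05  0.75]
```

Upward force of about 2 N, so the handle has contact. I'll open slowly and then rise.

Request:
carry_out(rows=[{"jaw":0.024,"delta_pos":[0,0,0],"yaw":0},{"jaw":0.03,"delta_pos":[0,0,0],"yaw":0},{"jaw":0.045,"delta_pos":[0,0,0],"yaw":0},{"jaw":0.055,"delta_pos":[0,0,0],"yaw":0},{"jaw":0.055,"delta_pos":[0,0,0],"yaw":0},{"jaw":0.055,"delta_pos":[0,0,-0.01],"yaw":0},{"jaw":0.055,"delta_pos":[0,0,-0.03],"yaw":0},{"jaw":0.055,"delta_pos":[0,0,-0.04],"yaw":0},{"jaw":0.055,"delta_pos":[-0.04,0,-0.04],"yaw":0},{"jaw":0.055,"delta_pos":[-0.04,0,-0.04],"yaw":0}])

```text
time: 13.95
ee_pos: [0.5511, -0.4452, 0.3522]
eef_rot: [0.739, 0.674, 0.0, 0.0]
ft_force: [0.3, -1.2, -0.8]
width: 0.0552
```

Request:
carry_out(rows=[{"jaw":0.055,"delta_pos":[-0.04,0,-0.03],"yaw":0},{"jaw":0.055,"delta_pos":[-0.03,0,0],"yaw":0},{"jaw":0.055,"delta_pos":[0,0,0],"yaw":0},{"jaw":0.055,"delta_pos":[0,0,0],"yaw":0}])

```text
time: 14.35
ee_pos: [0.5434, -0.516, 0.3796]
eef_rot: [0.74, 0.673, -0.0, -0.0]
ft_force: [0.0, 0.4, -0.7]
width: 0.0554
```

```bash
python3 st.py
python3 - <<'E'
from bench import cams
from h import *
d=cams.camera('scene');cv2.imwrite(f'pics/scene12.png',cv2.resize(d['img'][90:330,130:350],None,fx=2.5,fy=2.5))
d=cams.camera('top');cv2.imwrite(f'pics/top12.png',d['img'])
b=cams.outline_of('top','file')
for o in b[:3]: print(o['confidence'],o['rect'])
E
```

```text
t 14.35 p [ 0.5434 -0.516   0.3796] xang 84.54626497812141 yang -5.453736790995925 zax [-3.e-04 -1.e-04 -1.e+00] F [ 0.05  0.38 -0.67] w 0.05537411969022344 q [ 0.3   0.72  0.72  1.12 -0.45  1.45  0.85]
0.87 [0.8052, 0.4294, 0.1993, 0.036]
0.75 [0.2076, 0.503, 0.143, 0.1607]
```

View pics/scene12.png

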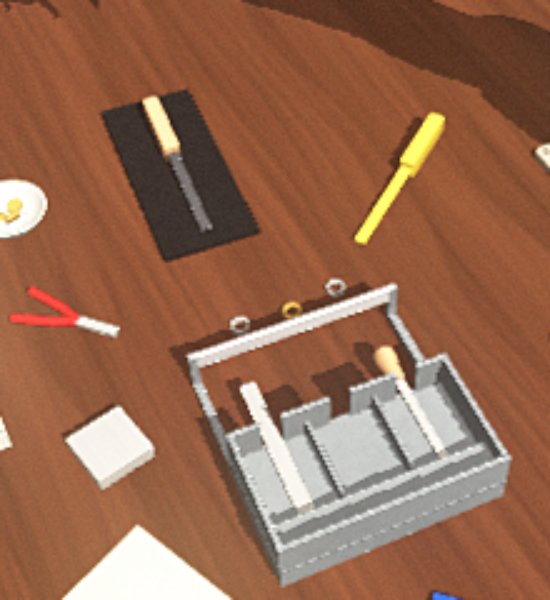

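View pics/top12.png

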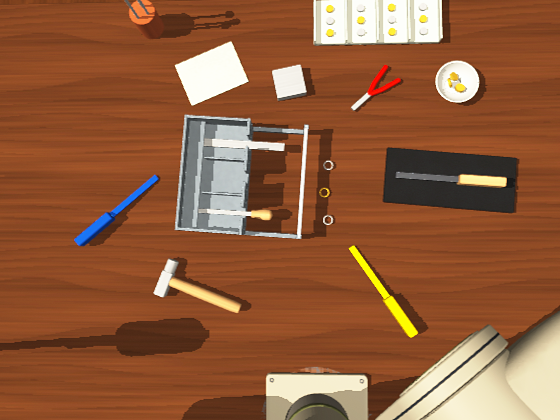

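The top view shows the file on the pad from (396,175) to (506,181). Its middle is at column 451 against 450 for the pad, and it lies parallel to the pad. The scraper (262,214) and the flat bar (262,146) have not moved, and the gripper is clear.

```bash
python3 -c "
from bench import job
print(job.close_job())"
```

```text
the job is handed in; nothing more can be done
None
```

The file with the square wooden handle is out of the rack and lying on the black pad, and I've handed the job in. It took about 14.5 s of the 42 s allowed. No verdict was reported.

**What I did:** I gripped the handle lightly and raised it 50 mm, so the file tipped handle up to about 14° with its blade tip still in the bin. I then gripped firmly, drew the tip clear of the cover strip and lifted the file over the bar. On the pad I set the tip down first, lowered the handle with a loose grip, and opened the fingers once the force reading showed about 2 N of contact.

**Last checks:**
- **Position:** in the top view the file's middle is at column 451 and the pad's at 450. The file is wholly on the pad and parallel to it by eye.
- **Bystanders:** the scraper and the flat bar look unmoved in the top view.
- **Gripper:** it is well clear of everything.

**What disagreed:** before I lowered the file, the scene and top cameras differed by about 14 mm on where the pad's centre lies along its length. I shifted the file 10 mm as a compromise. The tilt was estimated from the pictures and the rack's geometry, not measured directly.

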